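# Seat the loose tile in its bed

## Robot

A 7-joint arm with a two-finger parallel gripper is mounted at the origin on the work surface. World frame = base frame: x ahead of the robot, y to its left, z up, the work surface at z = 0. Lengths are in m, angles in rad, forces in N, time in s.
With the tool pointing down it reaches from about 0.35 to 0.9 m from the base axis. Payload 19.9 kg.
Tool frame: the origin (TCP) lies between the finger pads; the fingertips stand 19 mm ahead of it and the grasp point (between the pads) is the TCP; z points along the fingers, y is the direction in which the jaws open and shut (so a half turn about z gives the same grasp; the last joint's range is limited). The gripper opens to 94 mm and grips with 3 to 60 N. Pads are 16 mm wide; open, the fingers measure 119 mm over their backs; the gripper's body (75 mm by 177 mm) begins 78 mm behind the grasp point.
Start: joints at [1.117, 0.417, -0.01, 1.614, 0.005, 1.111, -0.053], TCP at [0.251, -0.572, 0.224] pointing down, gripper open.
Joint ranges: [-2.81, 2.81], [-0.39, 2.02], [-1.27, 1.25], [0.06, 2.57], [-1.19, 4.33], [0.19, 2], [-2.82, 2.82]. Speed limits (rad/s): [1.89, 1.89, 2.39, 2.39, 3.01, 3.01, 3.01].

## Interface

Orientations are given as a 3x3 rotation matrix whose columns are the frame's x, y, z axes.
In Python, from rig import robot gives the robot as it stands. Calls block until the motion is done:
- robot.move_ptp(position, orientation): joint-space move of the TCP to a pose.
- robot.move_linear(position, velocity=0.15, frame=None, threshold=None): straight line of the TCP; frame=None keeps the orientation; velocity is the mean speed in m/s. With threshold (N) it stops when the force on the tool has changed by that much, and returns True; else False.
- robot.goto_joints(angles): joint-space move.
- robot.gripper_to(opening): finger opening in m; the grip force is fixed at half the most; returns when the fingers have stopped.
- robot.pause(seconds).
- robot.ik(position, orientation): joint angles nearest the present ones, or None.
- robot.get_state(): the state.
- robot.grab_frame(name): name is "scene" or "top"; returns the picture (420x560x3 uint8, red, green, blue); there is no depth.
- robot.camera_info(name): a dict with "fx", "fy", "cx", "cy" (pixels), "dist" ([k1, k2, p1, p2, k3] as OpenCV has them; the pictures are not rectified), "rvec" (rotation vector, rad) and "tvec" (3), from world to camera coordinates, as OpenCV has them. Camera axes: x right, y down, z forward; pixel columns grow to the right and rows downward; lengths in m; the calibration is good to about 2 mm. A picture is of the moment at which its call begins. camera_info takes no time and is no camera call.
A pose or a line that the arm cannot do raises robot.PlanningError and nothing moves.
- robot.sign_off(): hands the job in, once; it reports no verdict.
The state is a dict: "time": time; "qpos": joint angles; "joint_vel": joint speeds; "effort": joint torques, N m; "ee_pos": TCP position; "tool_rot": TCP orientation; "force": force on the tool from outside, world axes, zero at the start; "moment": the same for the moment, N m; "opening": finger opening in m.
Only numpy, scipy, OpenCV 4.12 (cv2) and the standard library are available. Lean on these libraries where they do the work, as an engineer would, in place of code of your own. Each camera call takes 0.05 s, during which the arm holds its last target. There are 200 camera calls.

## Task

A blue tile has come out of the tiled wooden board and lies askew on the white tiles beside its empty bed. Slide it along the board, without carrying it through the air, until it drops into the bed and lies flat and square there. Leave the jar, the mug and the tin where they are.

Things in the scene. Friction and masses are not known exactly. Their poses are not given: they have to be found in the camera images.
- board: Dark-wood board fixed to the table, 170 mm (its x) by 330 mm (its y), inlaid with white tiles; origin at the centre of its underside, z up. White tile surface: level, 21 mm above the underside, x -85 to 70, y -165 to 150 mm, except where the empty bed is sunk in it. A wooden fence along the whole +x side and an end stop at the +y end; the other two sides have no rim.
- corner (a point): Inner corner between fence and end stop, at their top, at (70, 150, 35) mm in the board's frame; axes as the board's. The fence's inner face is the plane x = 70 mm of the board, the end stop's is y = 150 mm; both are 15 mm wide and stand 14 mm above the white tiles.
- bed (a point): Centre of the empty bed's floor, at (17.5, 87.5, 12) mm in the board's frame; axes as the board's. The bed is a rectangular pocket with a brown floor, 105 mm (x: -35 to 70) by 125 mm (y: 25 to 150), 5 mm larger each way than the tile, 9 mm deep below the white tiles. Fence and end stop form its +x and +y walls, the white tiles' edges the other two.
- tile: Loose blue tile with a thin white line on top, 100 mm (its x) by 120 mm (its y), 10 mm thick, about 0.27 kg, lying face up on the white tiles; origin at the centre of its underside, z up. Seated, its top stands 1 mm above the white tiles. Its x axis starts within 0.36 rad of the board's x axis; either way round is right in the bed.
- spice_jar: Bystander: amber glass jar with a red cap, 54 mm across, 90 mm high, standing on the table; origin at the centre of its underside.
- mug: Bystander: white mug, 76 mm across, 85 mm high, with a handle, standing on the table; origin at the centre of its underside.
- tin: Bystander: steel tin with a blue band, 66 mm across, 100 mm high, standing on the table; origin at the centre of its underside.

How it is judged:
By the outcome, as a careful person would: the job done as asked, in the order asked, and still so for the second after the job is handed in, with the robot touching nothing.
It also fails if it takes over 51 s, if anything falls off the work surface, if the arm or the gripper's body presses on something with over 40 N, if the wrist force passes 120 N, or if a joint passes its speed limit or range.

## Working session

There is one attempt and no reset: what is moved stays moved. The work goes in short steps, each a Python script; the robot and the scene stay as the last script left them, time stands still between calls to the robot, and variables do not carry over. Pictures are saved under pics/ and viewed, about 8 in all and at most 12, crops included, and the job is handed in when it is done.

```bash
mkdir -p pics; ls; python3 - <<'E'
from rig import robot
import cv2,numpy as np
for n in("scene","top"):
    im=robot.grab_frame(n); cv2.imwrite(f"pics/{n}0.png",im[:,:,::-1]); 
    c=robot.camera_info(n); print(n,c, "pos",(-cv2.Rodrigues(np.array(c["rvec"]))[0].T@np.array(c["tvec"])).round(3))
s=robot.get_state();print(s)
E
```

```text
pics
scene {'fx': 435.19304980455263, 'fy': 435.19304980455263, 'cx': 279.61472121303376, 'cy': 211.73915191262702, 'dist': array([-0.08338361,  0.        ,  0.        ,  0.        ,  0.        ]), 'rvec': array([ 1.39349282,  2.12882153, -0.88523348]), 'tvec': array([ 0.06483395, -0.31505816,  1.26234815])} pos [1.065 0.371 0.651]
top {'fx': 456.6478373607482, 'fy': 456.6478373607482, 'cx': 278.46585125676967, 'cy': 205.08685947220752, 'dist': array([-0.0818754,  0.       ,  0.       ,  0.       ,  0.       ]), 'rvec': array([ 2.11108819, -2.13709049,  0.18158714]), 'tvec': array([0.154957  , 0.52061062, 0.8165791 ])} pos [0.369 0.142 0.898]
{'time': 0.1, 'qpos': array([ 1.11645198,  0.41791488, -0.01029491,  1.61406204,  0.00469977,
        1.11072244, -0.05298873]), 'joint_vel': array([-3.84227097e-04, -1.08853673e-03,  1.21568718e-04, -2.08151423e-03,
        2.92770893e-05,  1.00060915e-03,  8.20842210e-05]), 'effort': array([ 2.55345556e-03, -8.52584624e+01,  6.41059075e-01, -4.26693714e+01,
       -4.87947115e-02,  1.64517656e-02,  7.10126665e-05]), 'ee_pos': array([ 0.2506268 , -0.57221884,  0.22390933]), 'tool_rot': array([[ 9.15978675e-01,  4.01226623e-01, -5.13701715e-04],
       [ 4.01226942e-01, -9.15978183e-01,  9.53581815e-04],
       [-8.79371516e-05, -1.07957158e-03, -9.99999413e-01]]), 'force': array([ 0.08603524,  0.86231075, -0.26409212]), 'moment': array([ 0.01547219, -0.01050414,  0.00912633]), 'opening': 0.09415625902925581}
```

View pics/scene0.png

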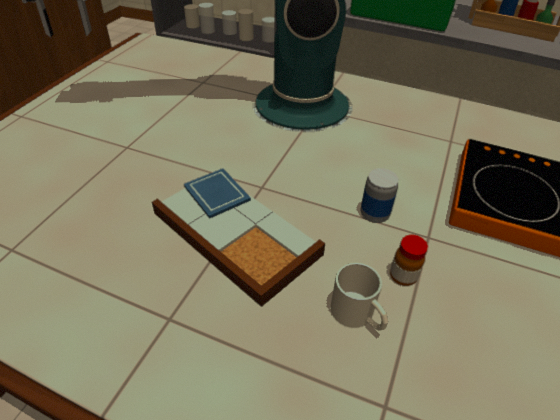

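View pics/top0.png

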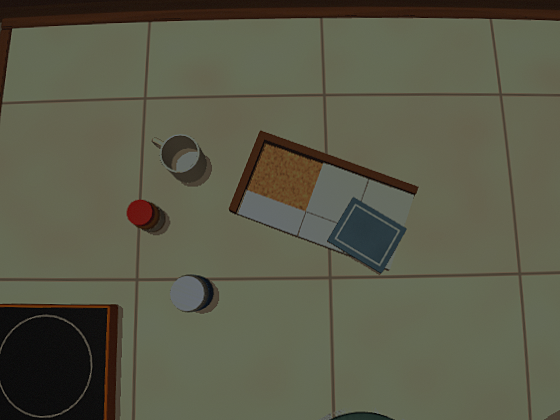

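The scene view shows the fence and end stop meeting near (265,287). The tile is at (217,190), hanging over the open -x side.

In the top view, the outer fence corner is at (262,131) and the bed at about (285,180). The tile is at about (367,235). Board +x is up in the image and +y is left.

My plan is to push with two spread fingertips: first toward the fence, then along it.

```bash
cat >h.py <<'E'
from rig import robot
import cv2,numpy as np
def cam(n):
    c=robot.camera_info(n);K=np.array([[c["fx"],0,c["cx"]],[0,c["fy"],c["cy"]],[0,0,1]])
    R=cv2.Rodrigues(np.array(c["rvec"]))[0];return K,np.array(c["dist"]),R,np.array(c["tvec"])
def ray(n,p):
    K,d,R,t=cam(n);u=cv2.undistortPoints(np.array(p,float).reshape(-1,1,2),K,d)[:,0]
    return -R.T@t,np.c_[u,np.ones(len(u))]@R
def plane(n,p,z):
    o,d=ray(n,p);return (o+d*((z-o[2])/d[:,2])[:,None])[:,:2]
def tri(p1,p2,a="top",b="scene"):
    U=[];P=[]
    for n,p in((a,p1),(b,p2)):
        K,d,R,t=cam(n);U.append(cv2.undistortPoints(np.array(p,float).reshape(-1,1,2),K,d)[:,0].T);P.append(np.c_[R,t])
    X=cv2.triangulatePoints(P[0],P[1],U[0],U[1]);return (X[:3]/X[3]).T
def biggest(m):
    m=cv2.morphologyEx(m.astype(np.uint8),cv2.MORPH_OPEN,np.ones((2,2)))
    c,_=cv2.findContours(m,cv2.RETR_EXTERNAL,cv2.CHAIN_APPROX_NONE);return max(c,key=cv2.contourArea)
def quad(c):
    h=cv2.convexHull(c)
    return cv2.approxPolyN(h,4,ensure_convex=True)[0].astype(float) if hasattr(cv2,"approxPolyN") else cv2.approxPolyDP(h,8,True)[:,0].astype(float)
def masks(im,roi):
    r,g,b=[im[:,:,i].astype(int) for i in range(3)]
    k=np.zeros(r.shape,bool);x0,y0,x1,y1=roi;k[y0:y1,x0:x1]=1
    return dict(tile=k&(b>r+18)&(b>g+4),bed=k&(r>b+60)&(r>100),wood=k&(r>g+12)&(r<115)&(r>1.5*g)) 
ROI=dict(top=(220,120,430,290),scene=(140,160,335,305))
E
python3 - <<'E'
from h import *
out=[]
for n in("top","scene"):
    im=cv2.imread(f"pics/{n}0.png")[:,:,::-1];v=im[:,:,::-1].copy()
    for k,m in masks(im,ROI[n]).items():
        c=biggest(m);q=quad(c);print(n,k,cv2.contourArea(c),q.round(1).tolist())
        print(plane(n,q,dict(tile=.031,bed=.012,wood=.035)[k]).round(4).tolist())
        cv2.drawContours(v,[c],-1,dict(tile=(0,255,255),bed=(255,0,0),wood=(0,255,0))[k],1)
    x0,y0,x1,y1=ROI[n];out.append(cv2.resize(v[y0:y0+170,x0:x0+195],None,fx=2,fy=2) if 0 else cv2.resize(v[y0:y1,x0:x1],(390,330)))
cv2.imwrite("pics/m.png",np.hstack(out))
E
```

```text
top tile 3045.0 [[407.0, 230.0], [382.0, 274.0], [328.0, 242.0], [353.0, 198.0]]
[[0.4737, -0.0972], [0.3909, -0.0449], [0.4529, 0.0553], [0.5375, 0.0043]]
top bed 92.5 [[273.0, 175.0], [263.0, 176.0], [255.0, 174.0], [267.0, 144.0]]
[[0.59, 0.159], [0.5882, 0.179], [0.5926, 0.195], [0.6547, 0.1706]]
top wood 1593.0 [[419.0, 187.0], [416.0, 194.0], [228.0, 213.0], [261.0, 131.0]]
[[0.5568, -0.1248], [0.543, -0.118], [0.5106, 0.2456], [0.6744, 0.1816]]
scene tile 846.0 [[242.0, 196.0], [212.0, 209.0], [193.0, 185.0], [222.0, 174.0]]
[[0.461, 0.0389], [0.5221, 0.0006], [0.4729, -0.0747], [0.4136, -0.0352]]
scene bed 2154.0 [[297.0, 258.0], [262.0, 287.0], [221.0, 252.0], [256.0, 227.0]]
[[0.5571, 0.2032], [0.6455, 0.1706], [0.6029, 0.064], [0.515, 0.0969]]
scene wood 2692.5 [[336.0, 245.0], [262.0, 307.0], [156.0, 214.0], [153.0, 199.0]]
[[0.5156, 0.2652], [0.6977, 0.1948], [0.5849, -0.0933], [0.55, -0.1251]]
```

View pics/m.png

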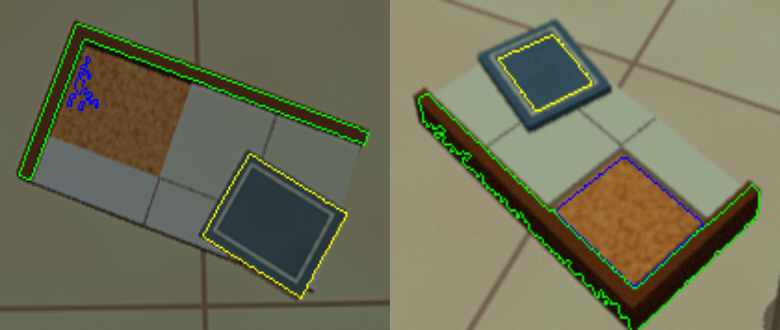

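The masks fit in the top view: the tile measures 98x120 mm and the fence 328 mm. Board yaw is about -21° and tile yaw about -32°. Next I'll triangulate heights, express the tile in the board frame and make the first push toward the fence.

```bash
cat >>h.py <<'E'
# board pose from its rim corners (top view, z=.035): outer corner, fence end, end-stop end
_c=np.array([[.6744,.1816],[.5568,-.1248],[.5106,.2456]]);_b=np.array([[.085,.165],[.085,-.165],[-.085,.165]])
_a=_c-_c.mean(0);_d=_b-_b.mean(0);TH=np.arctan2((_d[:,0]*_a[:,1]-_d[:,1]*_a[:,0]).sum(),(_d*_a).sum())
RB=np.array([[np.cos(TH),-np.sin(TH)],[np.sin(TH),np.cos(TH)]]);OB=_c.mean(0)-RB@_b.mean(0)
w2b=lambda p:(np.atleast_2d(p)-OB)@RB
def W(x,y,z): return np.r_[OB+RB@[x,y],z]          # board xy (m), world z
def ori(a=0):                                        # a=0: jaws along board y; pi/2: along board x
    t=TH+a;return np.array([[np.cos(t),np.sin(t),0],[np.sin(t),-np.cos(t),0],[0,0,-1.]])
def st(tag):
    s=robot.get_state();print(tag,"t%.1f"%s["time"],"brd",(w2b(s["ee_pos"][:2])[0]*1e3).round(1),"z%.1f"%(s["ee_pos"][2]*1e3),"F",s["force"].round(1),"op%.3f"%s["opening"]);return s
def look(k,z=.031):
    im=robot.grab_frame("top");cv2.imwrite(f"pics/top{k}.png",im[:,:,::-1])
    q=quad(biggest(masks(im,ROI["top"])["tile"]));b=w2b(plane("top",q,z))*1e3;print("tile",b.round(1).tolist(),"ctr",b.mean(0).round(1));return b
E
python3 - <<'E'
from h import *
print(np.degrees(TH),OB,(w2b(_c)*1e3).round(1).tolist())
T=[[407,230],[382,274],[328,242],[353,198]];S=[[184,184.2],[222.5,169.7],[250.5,199.5],[209.5,214]]
print("tri tile",tri(T,S).round(4).tolist());print("tri rim",tri([[261,131],[419,187],[228,213]],[[262,292],[156,201],[324,241]]).round(4).tolist())
print((w2b(plane("top",T,.031))*1e3).round(1).tolist())
for n,z in(("bed scene",.012),):print(n,(w2b(plane("scene",[[256,227]],z))*1e3).round(1))
for p,a in((W(-.13,-.06,.16),0),(W(-.13,-.06,.043),0),(W(-.038,-.06,.043),0),(W(.02,-.17,.043),np.pi/2),(W(.02,.02,.043),np.pi/2),(W(.02,-.17,.043),-np.pi/2),(W(.02,.02,.043),-np.pi/2)):
    q=robot.ik(p,ori(a));print(None if q is None else np.round(q,2))
E
```

```text
Traceback (most recent call last):
NameError: name '_c' is not defined
```

```bash
python3 - <<'E'
from h import *
from h import _c
print(np.degrees(TH),OB,(w2b(_c)*1e3).round(1).tolist())
T=[[407,230],[382,274],[328,242],[353,198]];S=[[184,184.2],[222.5,169.7],[250.5,199.5],[209.5,214]]
print("tri tile",tri(T,S).round(4).tolist());print("tri rim",tri([[261,131],[419,187],[228,213]],[[262,292],[156,201],[324,241]]).round(4).tolist())
print((w2b(plane("top",T,.031))*1e3).round(1).tolist())
print((w2b(plane("scene",[[256,227]],.012))*1e3).round(1))
for p,a in((W(-.13,-.06,.16),0),(W(-.13,-.06,.043),0),(W(-.038,-.06,.043),0),(W(.02,-.17,.043),np.pi/2),(W(.02,.02,.043),np.pi/2),(W(.02,-.17,.043),-np.pi/2),(W(.02,.02,.043),-np.pi/2)):
    q=robot.ik(p,ori(a));print(None if q is None else np.round(q,2))
E
```

```text
-20.60809302361025 [0.53472116 0.05929205] [[87.7, 163.6], [85.5, -164.5], [-88.2, 165.9]]
tri tile [[0.4741, -0.0982, 0.0261], [0.3911, -0.0467, 0.0232], [0.4537, 0.0546, 0.0208], [0.5375, 0.004, 0.0317]]
tri rim [[0.6728, 0.1823, 0.0387], [0.5542, -0.1199, 0.0365], [0.5118, 0.2432, 0.0324]]
[[-2.1, -168.0], [-97.9, -148.2], [-75.2, -32.5], [21.9, -50.5]]
[[-31.7  28.3]]
[ 0.4   0.12 -0.64  2.2   0.1   0.85 -2.23]
[ 0.19  0.35 -0.43  2.28  0.28  0.55 -2.4 ]
[ 0.16  0.45 -0.31  2.1   0.23  0.63 -2.24]
[ 0.51  0.51 -0.43  2.03  0.33  0.67 -0.5 ]
[ 0.22  0.61 -0.51  1.88  0.42  0.76 -0.88]
[ 0.99  0.77 -1.09  2.02  0.88  0.93  2.2 ]
[ 0.6   0.86 -1.09  1.87  0.91  1.02  1.89]
```

```bash
python3 - <<'E'
from h import *
robot.move_ptp(W(-.130,-.10,.15),ori(0));robot.gripper_to(.06)
robot.move_linear(W(-.130,-.10,.0435),.15);st("down")
r=robot.move_linear(W(-.052,-.10,.0435),.06,threshold=15);st(r)
if not r: r=robot.move_linear(W(-.034,-.10,.0435),.03,threshold=8);st(r)
look(1)
im=robot.grab_frame("scene");cv2.imwrite("pics/scene1.png",im[:,:,::-1])
E
```

```text
down t3.8 brd [-129.7  -99.8] z44.0 F [ 0.2 -0.5  0.1] op0.060
False t5.3 brd [ -52.1 -100. ] z43.6 F [0.1 0.2 1. ] op0.059
True t5.8 brd [ -36.8 -100. ] z43.1 F [-0.8  0.3  0.9] op0.060
tile [[23.5, -66.3], [18.8, -53.6], [30.0, -43.7], [74.5, -43.5]] ctr [ 36.7 -51.8]
```

View pics/scene1.png

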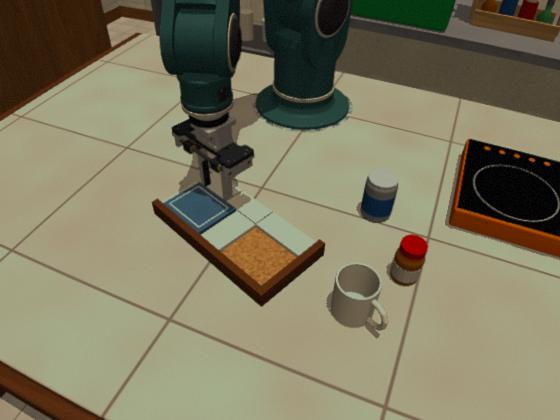

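The tile now lies flush along the fence, with fence contact felt within about 1 mm of prediction. Its +y edge is at y≈-44. Next is the push along the fence from the -y end.

```bash
python3 - <<'E'
from h import *
robot.move_linear(W(-.055,-.10,.0435),.1);robot.move_linear(W(-.055,-.10,.13),.2);robot.gripper_to(.05);look(2)
robot.move_ptp(W(.020,-.200,.12),ori(np.pi/2));robot.move_linear(W(.020,-.200,.0435),.15);st("down")
r=robot.move_linear(W(.020,-.07,.0435),.07,threshold=15);st(r)
if not r: r=robot.move_linear(W(.020,.005,.0435),.05,threshold=15);st(r)
look(3)
im=robot.grab_frame("scene");cv2.imwrite("pics/scene2.png",im[:,:,::-1])
E
```

```text
tile [[57.1, -71.8], [4.5, -88.8], [33.8, -42.5], [55.3, -43.6]] ctr [ 37.7 -61.7]
down t9.4 brd [  20.3 -199.7] z44.1 F [-0.1  0.3  0.5] op0.050
False t11.4 brd [ 20.  -70.1] z43.5 F [-0.8 -0.3 -0.5] op0.050
False t13.1 brd [20.1  4.9] z43.6 F [ 0.3 -0.3  0.8] op0.050
tile [[56.0, 43.3], [-15.9, 36.8], [-16.1, 119.0], [55.0, 118.0]] ctr [19.7 79.3]
```

View pics/scene2.png

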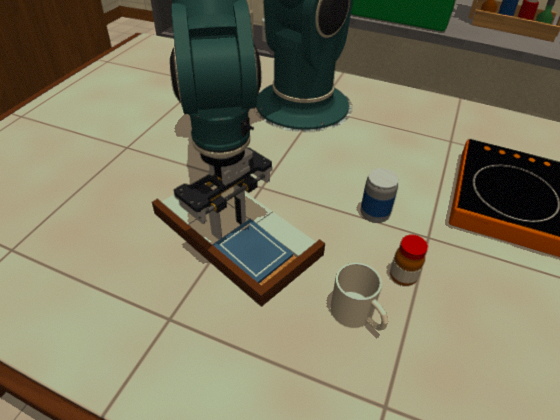

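The tile is square and tipped over the bed's edge, still in front of the fingers. I'll push the last stretch to the end stop.

```bash
python3 - <<'E'
from h import *
r=robot.move_linear(W(.020,.024,.0435),.04,threshold=10);st(r)
robot.pause(.3);st("")
robot.move_linear(W(.020,-.01,.06),.1);robot.move_linear(W(.020,-.03,.16),.2);robot.move_ptp(W(.0,-.25,.22),ori(np.pi/2));robot.pause(.2);st("up")
out=[]
for n in("top","scene"):
    im=robot.grab_frame(n)[:,:,::-1];x0,y0,x1,y1=ROI[n];out.append(cv2.resize(im[y0:y1,x0:x1],(400,340),interpolation=cv2.INTER_CUBIC))
cv2.imwrite("pics/f.png",np.hstack(out));look(4,.022)
E
```

```text
False t13.8 brd [19.9 24.2] z43.5 F [ 0.1 -0.3  0.3] op0.050
 t14.1 brd [20.1 23.8] z43.5 F [ 0.5 -0.2  0.4] op0.050
up t16.4 brd [ 1.000e-01 -2.487e+02] z219.6 F [-0.2  0.2  0.3] op0.050
tile [[67.7, 30.0], [-30.3, 29.2], [-28.8, 148.2], [68.9, 148.8]] ctr [19.4 89.1]
```

View pics/f.png

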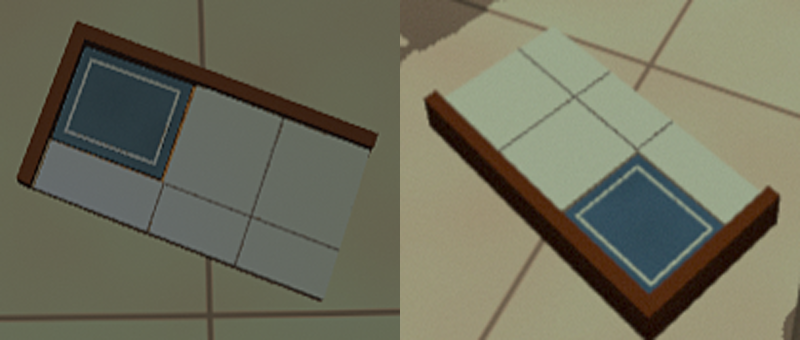

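The tile looks square in the bed, with thin brown floor slivers at the two open walls. One gentle touch near the trailing edge will confirm it lies flat (expected top 22 mm, so TCP about 41 mm).

```bash
python3 - <<'E'
from h import *
robot.gripper_to(0.0)
robot.move_ptp(W(-.01,.045,.10),ori(np.pi/2))
for x,y in((-.01,.045),(.045,.045),(.015,.125)):
    robot.move_linear(W(x,y,.055),.15);r=robot.move_linear(W(x,y,.037),.02,threshold=3);st(r);robot.move_linear(W(x,y,.055),.1)
robot.move_linear(W(.015,.10,.16),.2);robot.move_ptp(W(.0,-.25,.22),ori(np.pi/2));robot.pause(.2);st("up");look(5,.022)
im=robot.grab_frame("top");cv2.imwrite("pics/g.png",im[:,:,::-1])
a=cv2.imread("pics/top0.png").astype(int);d=np.abs(a-im[:,:,::-1]).max(2);print("bystander diff px",(d[120:320,110:222]>40).sum())
if r and robot.get_state()["time"]<45: robot.pause(.5); print("ok")
E
```

```text
True t19.8 brd [-10.  45.] z41.3 F [-1.1 -0.7  7.4] op0.001
True t21.2 brd [44.9 45. ] z41.3 F [-1.6 -1.1  9.3] op0.001
True t22.9 brd [ 15.  124.9] z41.3 F [-2.4 -1.4  8.7] op0.000
up t25.4 brd [ 1.000e-01 -2.491e+02] z219.9 F [-0.5  0.  -0.6] op0.000
tile [[56.5, 42.9], [-16.1, 42.5], [-16.0, 136.3], [56.0, 135.5]] ctr [20.1 89.3]
bystander diff px 0
ok
```

```bash
python3 -c "
from rig import robot
print(robot.sign_off())"
```

```text
the job is handed in; nothing more can be done
None
```

The blue tile now lies flat and square in its bed. I slid it there in two pushes with two spread fingertips and never lifted it: first square against the fence, then along the fence until it dropped in. I handed the job in at about 26 s on the robot's clock.

**Flatness:** Three gentle touches on the tile all read 22.3 mm, against about 22 mm expected for a seated tile.

**Position:** From above, the tile spans about x -30 to 68 and y 29.5 to 148.5 mm in the board's frame. That is inside the bed and square to within about 1°.

**Bystanders:** The part of the top picture with the jar, mug and tin showed no change from the start.

**Checks that disagreed:**
- Triangulating the tile's starting height from the two views gave 21–32 mm (mean about 25). I had read those corners roughly, so I used the 31 mm from the text; the touches later confirmed the seated height.
- I expected to feel the end stop on the second push, but no force showed because the tile had already dropped clear of the fingers.
- On the last picture the outline search picked up only the area inside the tile's white line. Its centre agreed with the earlier one to within 1 mm.

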